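Bring the empty balm tin under the filling nozzle

ROBOT

A 6-joint arm with a two-finger parallel gripper is mounted at the origin on the work surface. World frame = base frame: x ahead of the robot, y to its left, z up, the work surface at z = 0. Lengths are in m, angles in rad, forces in N, time in s.
With the tool pointing down it reaches from about 0.275 to 0.975 m from the base axis. Payload 8.4 kg.
Tool frame: the origin (TCP) lies at the very end of the fingers, on their centre line; the grasp point (between the pads) lies 19 mm behind it (r.grip_depth is the z of the grasp point in the tool frame, in m); z points along the fingers, y is the line along which they close (so a half turn about z gives the same grasp; the last joint's range is limited). The gripper opens to 92 mm and grips with 3 to 60 N. Pads are 20 mm wide; open, the fingers measure 128 mm over their backs; the gripper's body (75 mm by 189 mm) begins 69 mm behind the grasp point.
Start: joints at [1.148, 0.353, 1.633, -0, 1.155, -0.002], TCP at [0.255, 0.57, 0.215] pointing down, gripper open.
Joint ranges: [-2.63, 2.63], [-0.92, 2.1], [0.06, 2.66], [-1.3, 4.44], [0, 2.69], [-3.02, 3.02]. Speed limits (rad/s): [2.22, 2.22, 2.79, 3.14, 3.14, 3.14].

INTERFACE

Orientations are given as a unit quaternion [x, y, z, w].
In Python, from plant import r gives the robot as it stands. The module is installed in compiled form; this text tells all that it offers.
- The arm moves only by the tool drive_tool, never from a script. Its argument "steps" is a list of rows, each an object with "xyz": the shift along the world's x, y, z in units of 20 cm (1.0 is 20 cm), a list of three; "roll": the turn about the world's z in units of 90 degrees (1.0 is 90 degrees); "grip": the closure, from 0 (fully open) to 1 (shut). In form: [{"xyz": [x, y, z], "roll": roll, "grip": grip}, ...]. A call has 1 to 12 rows; each row shifts and turns the commanded pose from where the row before left it; what a row does not reach is not made up. A row lasts 1/12 s, in which the tool goes at most 41.7 mm and 7.16 degrees, less where a joint would pass 70% of its speed; a pose out of reach is approached as far as the arm can. A call with a number of a shift or a turn outside -1 to 1 is refused whole. A call with a gripper value outside its range is refused whole. The fingers move at their own pace and stop on an object; "grip_force" is the grip in N (left out, the last holds). Time passes only in rows, so rows that do not move let the fingers close. It gives the time, the measured TCP pose, the force, the opening and the grip force at its end, in the units of the state.
- r.get_obs(): the state, without advancing time (a new reading comes with each control period).
- r.capture(name): name is "side" or "top"; returns (picture, depth): 480x640x3 uint8, red, green, blue; 480x640 float32, m along the optical axis (not along the pixel's ray), 0 where there is no reading.
- r.get_calibration(name): a dict with "mtx" (3x3 intrinsics, pixels), "rvec" (rotation vector, rad) and "tvec" (3), from world to camera coordinates, as OpenCV has them. Camera axes: x right, y down, z forward; pixel columns grow to the right and rows downward; lengths in m; the calibration is good to about 2 mm. A picture is of the moment at which its call begins. get_calibration takes no time and is no camera call.
- r.hand_in(): hands the job in; it is judged then, once.
The state is a dict: "t": time; "qpos": joint angles; "qd": joint speeds; "joint_torque": joint torques, N m; "eef_pos": TCP position; "eef_rot": TCP orientation; "wrist_force": force on the tool from outside, world axes, zero at the start; "ft_torque": the same for the moment, N m; "grip_width": finger opening in m; "finger_force": force on a finger pad.
Only numpy, scipy, OpenCV 4.12 (cv2) and the standard library are available. Lean on these libraries where they do the work, as an engineer would, in place of code of your own. Each camera call takes 0.05 s, during which the arm holds its last target. There are 200 camera calls.

TASK

Get the balm-filling stand ready for its last tin, pushing with a fingertip only: push the handle of the drip arm clockwise (seen from above) until it reaches its stop, so that the little drip dish is out from under the nozzle, and push on the bare arms of the carousel to turn it until the one open, empty tin stands centred under the nozzle. Either may be done first. Do not touch or lift the tins, leave all four standing in their seats, leave the things round about alone, and finish with the hand clear of everything.

Things in the scene. Friction and masses are not known exactly. Their poses are not given: they have to be found in the camera images.
- carousel: Dark steel four-armed carousel; turns either way without stops about an upright axis and stays where it is left (about 2 N at 55 mm from the axis moves it). Origin on the axis, at half the arms' height (32 mm above the table); z up; arms along its +x, +y, -x, -y. Hub radius 22 mm, cap to 56 mm above the table. The tins' circle has radius 115 mm.
- spoke (a point): A good spot to push, on the +x arm 55 mm from the axis; the other three arms are alike. Each arm is a bare bar 14 mm wide, 26 to 38 mm above the table, from the hub to 82 mm from the axis, where a round seat of radius 33 mm begins (rim 44 mm above the table, its tin to 63 mm at most). Push the bar from its side; a finger can come down between two arms.
- stand: The fixed stand. Origin on the carousel's axis at table height; its +x points to the nozzle and the column. Below the arms lie only a foot disc of radius 42 mm and a spine 40 mm wide along +x, both 8 mm high. A white pump housing, 75 mm along x, 95 mm wide, 56 mm high, is centred 206 mm from the axis.
- nozzle (a point): Lower end of the fixed filling nozzle, straight above the circle on which the tins travel, 115 mm from the carousel's axis, 84 mm above the table. A 14 mm pipe rises from it and bends back to the column; its highest point is 161 mm above the table.
- column (a point): Axis of the upright column (18 mm thick, in a 26 mm sleeve) that carries the pipe and on which the drip arm turns, 115 mm above the table; it lies 70 mm beyond the nozzle as seen from the carousel's axis.
- drip_arm (a joint): Angle of the drip arm about the column, rad. 0: its small dish (40 mm across, 68 to 77 mm above the table) is right below the nozzle; grows as the arm turns clockwise seen from above, to the stop at 1.2, where the dish is well aside. Starts between 0 and 0.3 and stays where it is left; 1 to 2 N on the handle moves it.
- handle (a point): Spot to push on the drip arm's handle, 60 mm from the column axis, at the bar's mid height (115 mm above the table). The handle is a bar 12 mm wide and 14 mm thick reaching to 85 mm from the column axis, opposite the dish: at joint 0 it points straight away from the carousel. Push it clockwise seen from above.
- open_tin_c (a point): The only open, empty tin (a hollow cup without a lid): aluminium balm tin, 54 mm across, 22 mm tall at the rim, standing in the 6 mm deep round seat at the end of one carousel arm; the point is on its axis, 11 mm above its foot.
- closed_tin1_c (a point): One of three filled tins with the lid on (closed top with a 3 mm raised round middle): aluminium balm tin, 55 mm across, 22 mm tall at the rim, standing in the 6 mm deep round seat at the end of one carousel arm; the point is on its axis, 11 mm above its foot.
- closed_tin2_c (a point): One of three filled tins with the lid on (closed top with a 3 mm raised round middle): aluminium balm tin, 55 mm across, 22 mm tall at the rim, standing in the 6 mm deep round seat at the end of one carousel arm; the point is on its axis, 11 mm above its foot.
- closed_tin3_c (a point): One of three filled tins with the lid on (closed top with a 3 mm raised round middle): aluminium balm tin, 55 mm across, 22 mm tall at the rim, standing in the 6 mm deep round seat at the end of one carousel arm; the point is on its axis, 11 mm above its foot.
- bottle: Bystander: upright squeeze bottle, 54 mm across, 150 mm tall; origin at the centre of its underside.
- glass: Bystander: drinking glass, 68 mm across, 80 mm tall; origin at the centre of its underside.
- jar: Bystander: jar with a lid, 60 mm across, 75 mm tall; origin at the centre of its underside.
- spoon: Bystander: steel spoon lying on the table beyond the carousel, along the table's y direction; origin near its middle.
There are look-alikes about, which are no part of the job. Leave any orange or pink look-alike of the part that bears closed_tin3_c alone.

How it is judged:
By the outcome, as a careful person would: the job done as asked, in the order asked, and still so for the second after the job is handed in, with the robot touching nothing.
It also fails if it takes over 67 s, if anything falls off the work surface, if the arm or the gripper's body presses on something with over 40 N, if the wrist force passes 120 N, or if a joint passes its speed limit or range.

## Working session

There is one attempt and no reset: what is moved stays moved. The work goes in short steps, Python scripts to look and compute and a tool call to move; the robot and the scene stay as the last step left them, time stands still between calls to the robot, and variables do not carry over. Pictures are saved under pics/ and viewed, at most 10 in all, crops included, and the job is handed in when it is done.

Besides the shell and the picture viewer there is one more tool, called after "Emit:" by a JSON object that holds its "method" and its "body", one argument or row to a line. drive_tool: Moves the arm, as the interface text tells. Shifts and turns lie within -1 to 1; 1 stands for 20 cm of shift or 90 degrees of turn. Its arguments: {"type":"object","properties":{"steps":{"type":"array","items":{"type":"object","properties":{"xyz":{"type":"array","items":{"type":"number","minimum":-1,"maximum":1}},"roll":{"type":"number","minimum":-1,"maximum":1},"grip":{"type":"number"}}}},"grip_force":{"type":"number"}},"required":["steps"]}

```bash
mkdir -p pics; cat > h.py <<'E'
import numpy as np, cv2
from plant import r
def cap(n,f=None):
    im,d=r.capture(n)
    if f: cv2.imwrite('pics/'+f+'.png',cv2.cvtColor(im,cv2.COLOR_RGB2BGR))
    np.savez('/tmp/'+n+'.npz',im=im,d=d)
    return im,d
def world(n,d):
    c=r.get_calibration(n);K=np.array(c['mtx']);R=cv2.Rodrigues(np.array(c['rvec'],float))[0];t=np.array(c['tvec'],float).ravel()
    v,u=np.mgrid[:480,:640]
    p=np.stack([(u-K[0,2])/K[0,0]*d,(v-K[1,2])/K[1,1]*d,d],-1)
    return (p-t)@R
E
python3 - <<'E'
from h import *
for n in('top','side'):
    im,d=cap(n,n+'0'); P=world(n,d); print(n,P[::80,::80].round(2).tolist() if 0 else (P[240,320],(-cv2.Rodrigues(np.array(r.get_calibration(n)['rvec'],float))[0].T@np.array(r.get_calibration(n)['tvec']).ravel())))
print(r.get_obs())
E
```

```text
top (array([ 0.54391233, -0.00668923,  0.03796273]), array([ 0.41991601, -0.02916302,  1.2024244 ]))
side (array([ 0.62776089,  0.08342674, -0.00249317]), array([ 0.07413052, -0.87127345,  1.02371124]))
{'t': 0.1, 'qpos': array([ 1.14759905e+00,  3.53603218e-01,  1.63403307e+00,  1.77074594e-05,
        1.15522098e+00, -2.39521098e-03]), 'qd': array([ 1.71913659e-03, -1.88461156e-03, -1.64123959e-03,  5.91150599e-04,
       -5.14750644e-05,  7.72037274e-04]), 'joint_torque': array([-1.47035727e-03, -5.94905376e+01, -3.34928656e+01,  6.97843311e-02,
        1.82984979e-02, -1.15865188e-05]), 'eef_pos': array([0.25511862, 0.57007717, 0.213935  ]), 'eef_rot': array([ 2.08855564e-01,  9.77946294e-01, -6.16334184e-04, -1.41454513e-04]), 'wrist_force': array([ 0.4201363 ,  0.12924407, -0.15554904]), 'ft_torque': array([-0.01518011,  0.00613126, -0.02197675]), 'finger_force': 0.0, 'grip_width': 0.0921594624712599}
```

View pics/top0.png

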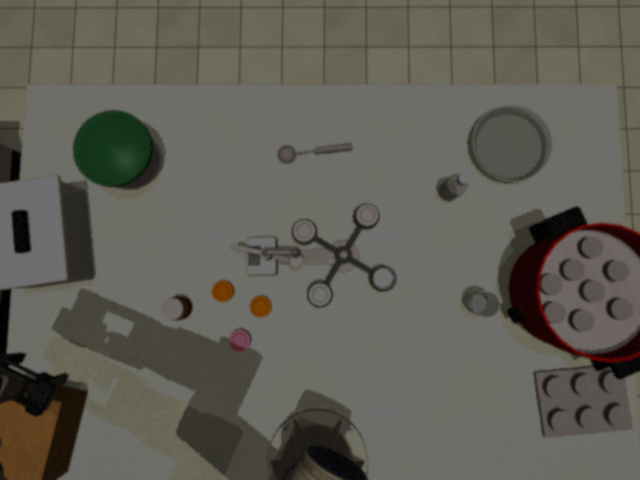

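View pics/side0.png

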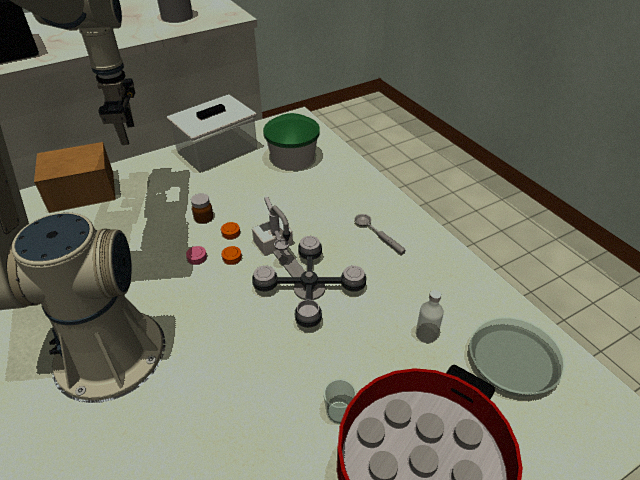

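The top view shows the carousel hub at about (343,254), with tins at (304,231), (366,215), (382,278) and (320,293). The column and pump are near (262,254). In the side view the tin at (308,314) looks open. Next I'll measure these.

```bash
python3 - <<'E'
from h import *
T=np.load('/tmp/top.npz');S=np.load('/tmp/side.npz')
a=cv2.resize(T['im'][190:320,215:415],None,fx=4,fy=4,interpolation=2)
b=cv2.resize(S['im'][185:335,230:390],None,fx=3.46,fy=3.46,interpolation=2)
cv2.imwrite('pics/tc.png',cv2.convertScaleAbs(a[:,:,::-1],alpha=1.7));cv2.imwrite('pics/sc.png',cv2.convertScaleAbs(b[:,:,::-1],alpha=1.3))
P=world('top',T['d'])
for nm,(u,v) in dict(hub=(343,254),A=(304,231),B=(366,215),C=(382,278),D=(320,293)).items():
    q=P[v-1:v+2,u-1:u+2].reshape(-1,3); print(nm,np.median(q,0).round(4))
def comp(lo,hi,x0,x1,y0,y1,mn=15):
    m=((P[...,2]>lo)&(P[...,2]<hi)&(P[...,0]>x0)&(P[...,0]<x1)&(P[...,1]>y0)&(P[...,1]<y1)).astype(np.uint8)
    n,l,s,c=cv2.connectedComponentsWithStats(m)
    for i in range(1,n):
        if s[i,4]>=mn:
            q=P[l==i];rc=cv2.minAreaRect(q[:,:2].astype(np.float32)); print((lo,hi),s[i,4],c[i].round(1),'rect',np.round(rc[0],4),np.round(rc[1],4),round(rc[2],1),'z',np.median(q[:,2]).round(3))
reg=(0.35,0.75,-0.2,0.35)
comp(.05,.07,*reg);comp(.1,.125,*reg,5);comp(.068,.08,*reg,5);comp(.125,.17,*reg,5)
W=world('side',S['d'])
m=(W[...,2]>.1)&(W[...,0]>.4)&(W[...,0]<.7)&(W[...,1]>0)&(W[...,1]<.35)&(W[...,2]<.19)
for v,u in np.argwhere(m)[::12]: print(u,v,W[v,u].round(3),end=';')
print()
for u,v in((308,314),(310,245),(353,278),(264,277)): print(W[v-4:v+5:4,u].round(3).tolist())
E
```

```text
hub [ 0.5074 -0.0642  0.0558]
A [0.5635 0.0325 0.0626]
B [ 0.6041 -0.1208  0.0622]
C [ 0.4489 -0.1619  0.042 ]
D [ 0.4111 -0.008   0.0627]
(0.05, 0.07) 378 [366.8 214.8] rect [ 0.606  -0.1223] [0.0527 0.0534] 88.9 z 0.061
(0.05, 0.07) 380 [303.6 230.6] rect [0.5647 0.0336] [0.0533 0.0534] 63.2 z 0.061
(0.05, 0.07) 338 [261.  242.4] rect [0.534  0.1414] [0.031  0.0735] 0.2 z 0.055
(0.05, 0.07) 50 [343.4 254.6] rect [ 0.5062 -0.0654] [0.0176 0.0174] 1.7 z 0.056
(0.05, 0.07) 537 [259.2 265. ] rect [0.4842 0.1406] [0.0547 0.0733] 0.4 z 0.056
(0.05, 0.07) 42 [296.3 261.6] rect [0.4866 0.0535] [0.0273 0.0185] 81.1 z 0.069
(0.05, 0.07) 65 [384.2 278. ] rect [ 0.4486 -0.1636] [0.052  0.0491] 90.0 z 0.059
(0.05, 0.07) 387 [319.4 294.4] rect [ 0.4075 -0.0067] [0.0511 0.0516] 0.2 z 0.061
(0.05, 0.07) 46 [182.7 307.1] rect [0.3768 0.3303] [0.045  0.0136] 15.2 z 0.058
(0.1, 0.125) 157 [245.  248.9] rect [0.5136 0.1682] [0.0719 0.012 ] 78.3 z 0.121
(0.1, 0.125) 23 [296.8 254.5] rect [0.5026 0.0471] [0.0115 0.0185] 44.6 z 0.112
(0.1, 0.125) 10 [268.2 257.6] rect [0.4937 0.1138] [0.0026 0.0139] 28.8
[... 736 characters left out ...]
[0.496 0.112 0.118];269 219 [0.492 0.124 0.108];283 219 [0.502 0.057 0.153];277 220 [0.51  0.113 0.104];274 221 [0.5   0.11  0.107];271 222 [0.493 0.115 0.103];287 222 [0.508 0.045 0.149];272 224 [0.493 0.109 0.1  ];283 226 [0.498 0.051 0.135];283 228 [0.497 0.05  0.129];283 230 [0.498 0.052 0.12 ];289 231 [0.513 0.047 0.113];287 233 [0.505 0.044 0.112];285 235 [0.5   0.046 0.106];285 237 [0.499 0.044 0.101];
[[0.453, -0.156, 0.039], [0.448, -0.167, 0.038], [0.435, -0.189, 0.055]]
[[0.569, 0.036, 0.06], [0.559, 0.019, 0.063], [0.554, 0.009, 0.059]]
[[0.601, -0.128, 0.061], [0.596, -0.137, 0.058], [0.593, -0.143, 0.049]]
[[0.407, -0.012, 0.064], [0.402, -0.022, 0.061], [0.398, -0.029, 0.055]]
```

View pics/tc.png

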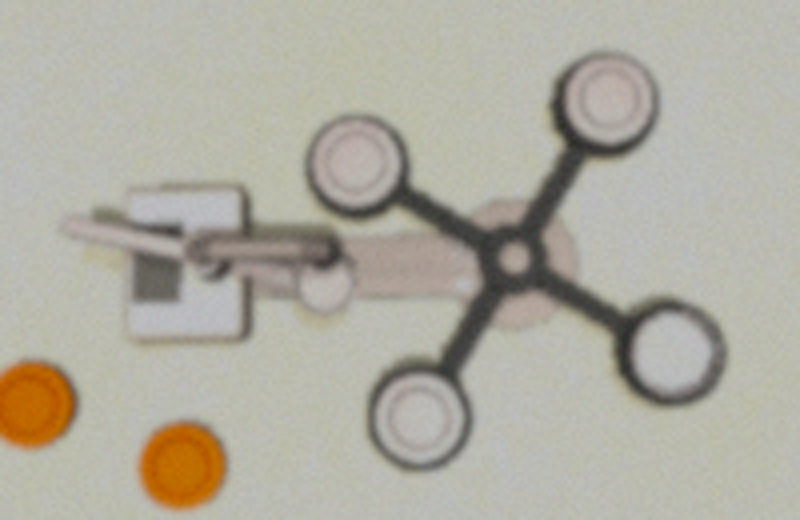

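View pics/sc.png

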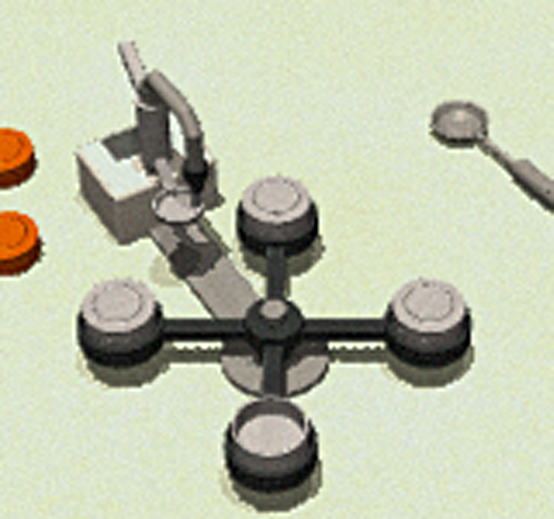

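The open tin is C, at about (0.449,-0.163). The axis is at (0.5065,-0.065) and the nozzle lies about 91° from it. The column is at (0.503,0.12), and the handle points along 78°, so the joint is at about 0.22. I'll do the handle first.

Emit:
{"method": "drive_tool", "body": {
  "grip_force": 20,
  "steps": [
    {"xyz":[0.095,-0.158,0],"roll":-0.061,"grip":1},
    {"xyz":[0.095,-0.158,0],"roll":-0.061,"grip":1},
    {"xyz":[0.095,-0.158,0],"roll":-0.061,"grip":1},
    {"xyz":[0.095,-0.158,0],"roll":-0.061,"grip":1},
    {"xyz":[0.095,-0.158,0],"roll":-0.061,"grip":1},
    {"xyz":[0.095,-0.158,0],"roll":-0.061,"grip":1},
    {"xyz":[0.095,-0.158,0],"roll":-0.061,"grip":1},
    {"xyz":[0.095,-0.158,0],"roll":-0.061,"grip":1},
    {"xyz":[0.095,-0.158,0],"roll":-0.061,"grip":1},
    {"xyz":[0.095,-0.158,0],"roll":-0.061,"grip":1},
    {"xyz":[0.095,-0.158,0],"roll":-0.061,"grip":1},
    {"xyz":[0.095,-0.158,0],"roll":-0.061,"grip":1}
  ]
}}

```text
t: 1.1
eef_pos: [0.4837, 0.1895, 0.2145]
eef_rot: [0.709, 0.706, -0.0, -0.0]
wrist_force: [-0.1, 0.6, -0.9]
grip_width: 0.014
finger_force: 0.0
```

Emit:
{"method": "drive_tool", "body": {
  "steps": [
    {"xyz":[-0.03,0,-0.1],"roll":0,"grip":1},
    {"xyz":[0,0,-0.15],"roll":0,"grip":1},
    {"xyz":[0,0,-0.15],"roll":0,"grip":1},
    {"xyz":[0,0,-0.15],"roll":0,"grip":1},
    {"xyz":[0,0,0],"roll":0,"grip":1},
    {"xyz":[0.054,-0.007,0],"roll":0,"grip":1},
    {"xyz":[0.054,-0.007,0],"roll":0,"grip":1},
    {"xyz":[0.054,-0.007,0],"roll":0,"grip":1},
    {"xyz":[0.057,-0.018,0],"roll":0,"grip":1},
    {"xyz":[0.057,-0.018,0],"roll":0,"grip":1}
  ]
}}

```text
t: 1.93
eef_pos: [0.5346, 0.1799, 0.1059]
eef_rot: [0.707, 0.707, 0.001, 0.0]
wrist_force: [-1.5, 0.6, 0.4]
grip_width: 0.0007
finger_force: 0.7
```

Emit:
{"method": "drive_tool", "body": {
  "steps": [
    {"xyz":[0.043,-0.036,0],"roll":0,"grip":1},
    {"xyz":[0.035,-0.03,0],"roll":0,"grip":1},
    {"xyz":[0,0,0],"roll":0,"grip":1}
  ]
}}

```text
t: 2.18
eef_pos: [0.55, 0.1655, 0.1049]
eef_rot: [0.707, 0.707, 0.001, 0.001]
wrist_force: [-0.4, 0.4, 0.5]
grip_width: 0.0002
finger_force: 0.0
```

Now I'll go on in small steps until the stop shows in the force.

Emit:
{"method": "drive_tool", "body": {
  "steps": [
    {"xyz":[0.012,-0.015,0],"roll":0,"grip":1},
    {"xyz":[0,0,0],"roll":0,"grip":1}
  ]
}}

```text
t: 2.35
eef_pos: [0.5508, 0.1632, 0.1046]
eef_rot: [0.707, 0.707, 0.0, 0.0]
wrist_force: [-1.0, 0.1, -0.3]
grip_width: 0.0002
finger_force: 0.0
```

```bash
python3 - <<'E'
from h import *
im,d=cap('top');print(r.get_obs()['wrist_force'])
cv2.imwrite('pics/t2.png',cv2.convertScaleAbs(cv2.resize(im[190:320,215:415],None,fx=4,fy=4,interpolation=2)[:,:,::-1],alpha=1.7))
E
```

```text
[-0.29934605 -0.56231298 -0.57785563]
```

View pics/t2.png

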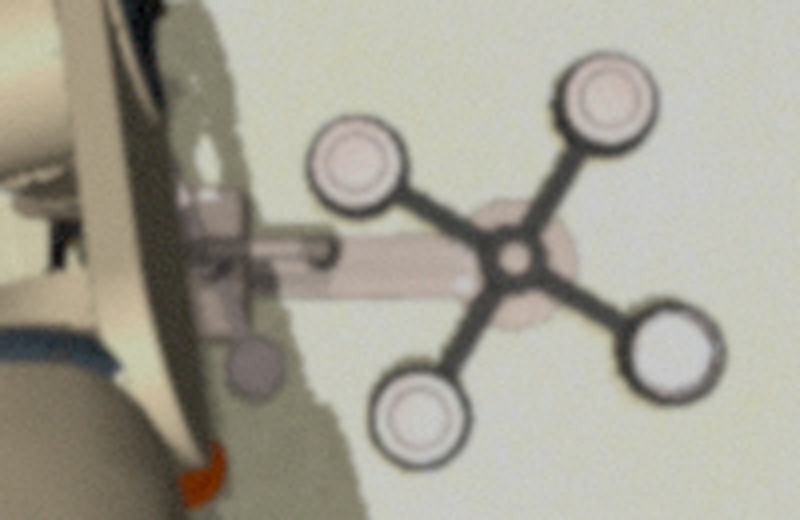

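The dish has swung to crop (255,370), well aside of the nozzle at (325,250), but no stop force has shown yet, so I'll push on.

Emit:
{"method": "drive_tool", "body": {
  "steps": [
    {"xyz":[0.01,-0.02,0],"roll":0,"grip":1},
    {"xyz":[0,0,0],"roll":0,"grip":1}
  ]
}}

```text
t: 2.57
eef_pos: [0.5514, 0.1613, 0.1045]
eef_rot: [0.707, 0.707, 0.0, -0.002]
wrist_force: [-4.5, 10.9, 0.6]
grip_width: 0.0005
finger_force: 5.3
```

Emit:
{"method": "drive_tool", "body": {
  "steps": [
    {"xyz":[0.005,-0.02,0],"roll":0,"grip":1},
    {"xyz":[0,0,0],"roll":0,"grip":1}
  ]
}}

```text
t: 2.73
eef_pos: [0.5516, 0.1604, 0.1046]
eef_rot: [0.708, 0.706, 0.002, -0.004]
wrist_force: [-8.4, 26.8, 0.7]
grip_width: 0.0002
finger_force: 14.0
```

The drip arm is against its stop, at 27 N. Next is the carousel. I'll retract and work out the push arc for the arm now at -30°, which has to end at -179°.

Emit:
{"method": "drive_tool", "body": {
  "steps": [
    {"xyz":[-0.05,0.12,0],"roll":0,"grip":1},
    {"xyz":[0,0,0.2],"roll":0,"grip":1},
    {"xyz":[0,0,0.2],"roll":0,"grip":1},
    {"xyz":[0,0,0.1],"roll":0,"grip":1},
    {"xyz":[0.01,-0.19,0],"roll":0,"grip":1},
    {"xyz":[0.01,-0.19,0],"roll":0,"grip":1},
    {"xyz":[0.01,-0.19,0],"roll":0,"grip":1},
    {"xyz":[0.01,-0.19,0],"roll":0,"grip":1},
    {"xyz":[0.01,-0.19,0],"roll":0,"grip":1},
    {"xyz":[0.01,-0.19,0],"roll":0,"grip":1},
    {"xyz":[0,0,0],"roll":0,"grip":1}
  ]
}}

```text
t: 3.65
eef_pos: [0.5555, -0.0538, 0.2048]
eef_rot: [0.708, 0.706, -0.001, 0.001]
wrist_force: [-0.1, 0.6, 0.5]
grip_width: 0.0006
finger_force: 0.0
```

```bash
python3 - <<'E'
from h import *
o=r.get_obs();print(o['eef_pos'],o['wrist_force'])
im,d=cap('top');P=world('top',d)
# drip arm/nozzle/stand measure
for lo,hi in((.068,.08),(.05,.0575),(.145,.17)):
    m=((P[...,2]>lo)&(P[...,2]<hi)&(P[...,0]>.38)&(P[...,0]<.56)&(P[...,1]>.03)&(P[...,1]<.2)).astype(np.uint8)
    n,l,s,c=cv2.connectedComponentsWithStats(m)
    for i in range(1,n):
        if s[i,4]>20: q=P[l==i];print(lo,s[i,4],q.min(0).round(4),q.max(0).round(4),q.mean(0).round(4))
pts=[]
for f in np.radians([-30.4,-50,-65,-80,-95,-110,-125,-140,-155,-165,-170,-175,-179.4]):
    n=np.array([-np.sin(f),np.cos(f)]);off=.007+.018*abs(n[0])+.010*abs(n[1])
    p=np.array([.5065,-.065])+.053*np.array([np.cos(f),np.sin(f)])+off*n;pts.append(p);print(np.degrees(f).round(1),p.round(4),((p-pts[-2])/.2).round(3) if len(pts)>1 else '')
E
```

```text
[ 0.55547266 -0.05375533  0.2047745 ] [-0.11198333  0.6492012   0.52790031]
0.068 234 [0.4202 0.0793 0.068 ] [0.4954 0.1192 0.0798] [0.4497 0.0988 0.0731]
0.05 529 [0.4567 0.1091 0.05  ] [0.5493 0.1783 0.0575] [0.4942 0.1527 0.0548]
0.05 112 [0.5213 0.1047 0.0504] [0.5496 0.138  0.0575] [0.5371 0.1184 0.0541]
0.05 24 [0.477  0.1039 0.0512] [0.5042 0.1121 0.0565] [0.4923 0.1064 0.0544]
0.145 170 [0.4967 0.0605 0.1452] [0.5112 0.1257 0.164 ] [0.504  0.0921 0.1579]
-30.4 [ 0.5647 -0.0705] 
-50.0 [ 0.5614 -0.0881] [-0.017 -0.088]
-65.0 [ 0.5539 -0.1014] [-0.038 -0.066]
-80.0 [ 0.5418 -0.1126] [-0.06  -0.056]
-95.0 [ 0.5276 -0.12  ] [-0.071 -0.037]
-110.0 [ 0.5141 -0.1242] [-0.068 -0.021]
-125.0 [ 0.4986 -0.1242] [-0.077 -0.   ]
-140.0 [ 0.4828 -0.1192] [-0.079  0.025]
-155.0 [ 0.4685 -0.1089] [-0.071  0.052]
-165.0 [ 0.4608 -0.0993] [-0.038  0.048]
-170.0 [ 0.4578 -0.0939] [-0.015  0.027]
-175.0 [ 0.4553 -0.0881] [-0.012  0.029]
-179.4 [ 0.4537 -0.0827] [-0.008  0.027]
```

Emit:
{"method": "drive_tool", "body": {
  "steps": [
    {"xyz":[0.02,0.012,-0.15],"roll":0,"grip":1},
    {"xyz":[0,0,-0.15],"roll":0,"grip":1},
    {"xyz":[0,0,-0.15],"roll":0,"grip":1},
    {"xyz":[0,0,-0.15],"roll":0,"grip":1},
    {"xyz":[0,0,-0.15],"roll":0,"grip":1},
    {"xyz":[0,0,-0.15],"roll":0,"grip":1},
    {"xyz":[0,0,0],"roll":0,"grip":1}
  ]
}}

```text
t: 4.28
eef_pos: [0.5555, -0.0444, 0.0198]
eef_rot: [0.707, 0.708, -0.003, -0.003]
wrist_force: [-1.9, -0.5, -0.3]
grip_width: 0.0003
finger_force: 0.0
```

Emit:
{"method": "drive_tool", "body": {
  "steps": [
    {"xyz":[0.02,-0.04,0.015],"roll":0,"grip":1},
    {"xyz":[0.02,-0.04,0.0],"roll":0,"grip":1},
    {"xyz":[0,-0.04,0],"roll":0,"grip":1},
    {"xyz":[0,-0.044,0],"roll":0,"grip":1},
    {"xyz":[-0.012,-0.044,0],"roll":0,"grip":1},
    {"xyz":[0,0,0],"roll":0,"grip":1}
  ]
}}

```text
t: 4.78
eef_pos: [0.5655, -0.0894, 0.0288]
eef_rot: [0.707, 0.707, 0.0, 0.001]
wrist_force: [0.1, 0.4, 0.7]
grip_width: 0.0004
finger_force: 0.0
```

Emit:
{"method": "drive_tool", "body": {
  "steps": [
    {"xyz":[-0.029,-0.03,-0.02],"roll":0,"grip":1},
    {"xyz":[-0.029,-0.03,0],"roll":0,"grip":1},
    {"xyz":[-0.03,-0.028,0],"roll":0,"grip":1},
    {"xyz":[-0.03,-0.028,0],"roll":0,"grip":1},
    {"xyz":[-0.035,-0.019,0],"roll":0,"grip":1},
    {"xyz":[-0.035,-0.019,0],"roll":0,"grip":1},
    {"xyz":[-0.034,-0.01,0],"roll":0,"grip":1},
    {"xyz":[-0.034,-0.01,0],"roll":0,"grip":1},
    {"xyz":[-0.038,0,0],"roll":0,"grip":1},
    {"xyz":[-0.038,0,0],"roll":0,"grip":1},
    {"xyz":[0,0,0],"roll":0,"grip":1}
  ]
}}

```text
t: 5.7
eef_pos: [0.4962, -0.122, 0.0233]
eef_rot: [0.707, 0.707, -0.001, -0.001]
wrist_force: [0.2, 0.8, 0.3]
grip_width: 0.0004
finger_force: 0.0
```

Emit:
{"method": "drive_tool", "body": {
  "steps": [
    {"xyz":[-0.034,0.007,0],"roll":0,"grip":1},
    {"xyz":[-0.034,0.007,0],"roll":0,"grip":1},
    {"xyz":[-0.035,0.026,0],"roll":0,"grip":1},
    {"xyz":[-0.035,0.026,0],"roll":0,"grip":1},
    {"xyz":[-0.019,0.024,0],"roll":0,"grip":1},
    {"xyz":[-0.019,0.024,0],"roll":0,"grip":1},
    {"xyz":[0,0,0],"roll":0,"grip":1}
  ]
}}

```text
t: 6.28
eef_pos: [0.4619, -0.0984, 0.0234]
eef_rot: [0.707, 0.707, -0.001, -0.001]
wrist_force: [-0.2, -0.2, -0.1]
grip_width: 0.0003
finger_force: 0.0
```

```bash
python3 - <<'E'
from h import *
im,d=cap('side')
cv2.imwrite('pics/s3.png',cv2.convertScaleAbs(cv2.resize(im[150:350,200:420],None,fx=3,fy=3,interpolation=2)[:,:,::-1],alpha=1.3))
im,d=cap('top')
cv2.imwrite('pics/t3.png',cv2.convertScaleAbs(cv2.resize(im[190:320,215:415],None,fx=4,fy=4,interpolation=2)[:,:,::-1],alpha=1.7))
P=world('top',d)
def comp(P,lo,hi):
    m=((P[...,2]>lo)&(P[...,2]<hi)&(P[...,0]>.35)&(P[...,0]<.68)&(P[...,1]>-.22)&(P[...,1]<.09)).astype(np.uint8)
    n,l,s,c=cv2.connectedComponentsWithStats(m)
    for i in range(1,n):
        if s[i,4]>60: q=P[l==i];e=(q.min(0)+q.max(0))/2;print(s[i,4],c[i].round(0),e.round(4),np.degrees(np.arctan2(e[1]+.065,e[0]-.5065)).round(1),np.ptp(q,0)[:2].round(3))
comp(P,.055,.066)
E
```

```text
357 [330. 210.] [ 0.6161 -0.0328  0.0607] 16.4 [0.053 0.053]
247 [388. 238.] [ 0.5463 -0.1743  0.0607] -70.0 [0.038 0.052]
95 [360. 296.] [ 0.4056 -0.1069  0.0611] -157.5 [0.017 0.032]
```

View pics/t3.png

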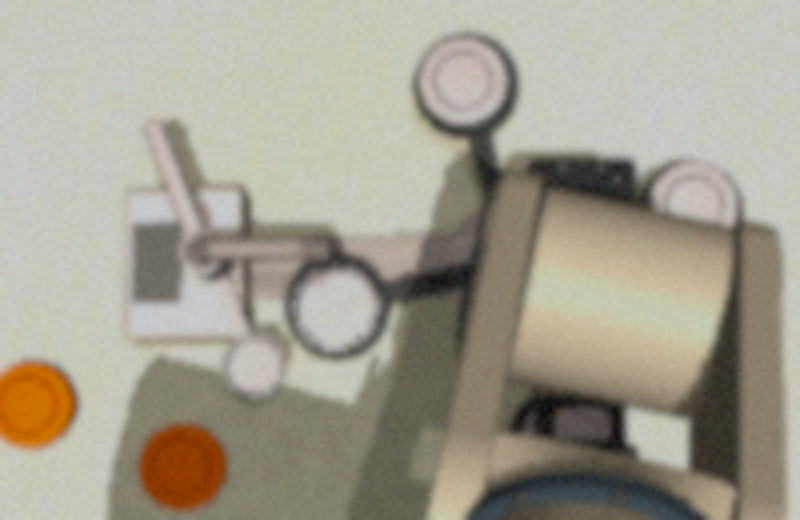

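View pics/s3.png

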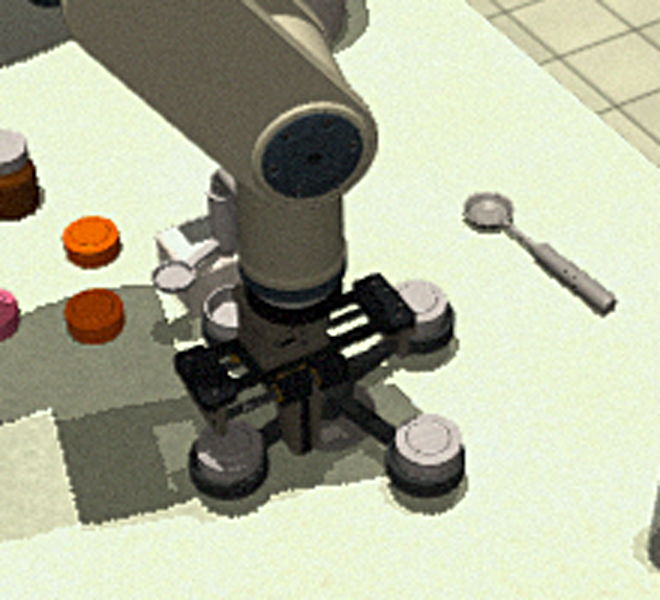

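The dish is clear at crop (255,365). The open tin, at crop (338,305), is about 15° short of the nozzle. I'll push on slowly.

Emit:
{"method": "drive_tool", "body": {
  "steps": [
    {"xyz":[-0.01,0.02,0],"roll":0,"grip":1},
    {"xyz":[-0.01,0.02,0],"roll":0,"grip":1},
    {"xyz":[-0.01,0.017,0],"roll":0,"grip":1},
    {"xyz":[0,0,0],"roll":0,"grip":1}
  ]
}}

```text
t: 6.72
eef_pos: [0.4567, -0.0874, 0.0234]
eef_rot: [0.707, 0.707, -0.0, -0.0]
wrist_force: [-0.9, -0.1, 0.1]
grip_width: 0.0007
finger_force: 0.0
```

```bash
cat >> h.py <<'E'
def ang():
    im,d=cap('top');P=world('top',d)
    m=((P[...,2]>.055)&(P[...,2]<.066)&(P[...,0]>.35)&(P[...,0]<.68)&(P[...,1]>-.22)&(P[...,1]<.02)).astype(np.uint8)
    n,l,s,c=cv2.connectedComponentsWithStats(m)
    for i in range(1,n):
        if s[i,4]>60: q=P[l==i];e=(q.min(0)+q.max(0))/2;print(s[i,4],e.round(4),q.mean(0).round(4),np.degrees(np.arctan2(e[1]+.065,e[0]-.5065)).round(2),np.ptp(q,0)[:2].round(3))
    m=(P[...,2]>.145)&(P[...,2]<.17)&(P[...,1]>.04)&(P[...,1]<.13)&(P[...,0]>.49)&(P[...,0]<.52)
    print('pipe',P[m].mean(0))
    return im
E
python3 -c "
from h import *
ang()"
```

```text
355 [ 0.6209 -0.0503  0.0605] [ 0.6205 -0.0506  0.0608] 7.33 [0.054 0.053]
168 [ 0.5338 -0.179   0.0606] [ 0.5337 -0.1795  0.0611] -76.52 [0.028 0.053]
83 [ 0.3982 -0.0923  0.0612] [ 0.3979 -0.0923  0.0616] -165.87 [0.017 0.027]
pipe [0.50397948 0.0839642  0.15681054]
```

Emit:
{"method": "drive_tool", "body": {
  "steps": [
    {"xyz":[-0.004,0.014,0],"roll":0,"grip":1},
    {"xyz":[-0.004,0.012,0],"roll":0,"grip":1},
    {"xyz":[0,0,0],"roll":0,"grip":1},
    {"xyz":[0,0,0],"roll":0,"grip":1}
  ]
}}

```text
t: 7.1
eef_pos: [0.4557, -0.0827, 0.0235]
eef_rot: [0.707, 0.707, -0.0, -0.0]
wrist_force: [-0.2, 0.3, 0.5]
grip_width: 0.0005
finger_force: 0.0
```

```bash
python3 -c "
from h import *
ang()"
```

```text
357 [ 0.6208 -0.0602  0.0605] [ 0.6209 -0.0593  0.061 ] 2.39 [0.053 0.052]
119 [ 0.5227 -0.1811  0.0604] [ 0.5276 -0.1816  0.0606] -82.04 [0.03  0.052]
66 [ 0.3993 -0.0521  0.0608] [ 0.399  -0.0528  0.0606] 173.12 [0.029 0.015]
69 [ 0.3982 -0.0849  0.0607] [ 0.3977 -0.0851  0.0615] -169.58 [0.017 0.022]
pipe [0.50401951 0.0842406  0.15708451]
```

Emit:
{"method": "drive_tool", "body": {
  "steps": [
    {"xyz":[0,0.007,0],"roll":0,"grip":1},
    {"xyz":[0,0,0],"roll":0,"grip":1},
    {"xyz":[0,0,0],"roll":0,"grip":1},
    {"xyz":[0,-0.04,0],"roll":0,"grip":1},
    {"xyz":[0,-0.04,0.1],"roll":0,"grip":1},
    {"xyz":[0,0,0.19],"roll":0,"grip":1},
    {"xyz":[0,0,0.19],"roll":0,"grip":1},
    {"xyz":[0,0,0.19],"roll":0,"grip":1},
    {"xyz":[0,0,0.19],"roll":0,"grip":1},
    {"xyz":[0,-0.19,0],"roll":0,"grip":1},
    {"xyz":[-0.05,-0.18,0],"roll":0,"grip":1},
    {"xyz":[-0.05,-0.18,0],"roll":0,"grip":1}
  ]
}}

```text
t: 8.15
eef_pos: [0.4362, -0.2092, 0.1968]
eef_rot: [0.706, 0.708, 0.0, 0.001]
wrist_force: [-0.3, -0.2, 0.4]
grip_width: 0.0005
finger_force: 0.0
```

Emit:
{"method": "drive_tool", "body": {
  "steps": [
    {"xyz":[-0.05,-0.18,0],"roll":0,"grip":1},
    {"xyz":[-0.05,-0.18,0],"roll":0,"grip":1},
    {"xyz":[0,0,0],"roll":0,"grip":1}
  ]
}}

```text
t: 8.4
eef_pos: [0.4144, -0.2852, 0.1959]
eef_rot: [0.708, 0.706, -0.001, 0.001]
wrist_force: [-0.1, 0.7, -0.1]
grip_width: 0.0004
finger_force: 0.0
```

```bash
python3 - <<'E'
from h import *
im=ang()
cv2.imwrite('pics/t4.png',cv2.convertScaleAbs(cv2.resize(im[190:320,215:415],None,fx=4,fy=4,interpolation=2)[:,:,::-1],alpha=1.7))
E
```

```text
363 [ 0.6207 -0.0603  0.0606] [ 0.6213 -0.0608  0.0611] 2.36 [0.053 0.053]
363 [ 0.5116 -0.1803  0.0605] [ 0.5107 -0.1793  0.0612] -87.48 [0.052 0.055]
375 [ 0.392  -0.0693  0.0606] [ 0.3918 -0.0693  0.0612] -177.85 [0.054 0.054]
pipe [0.50400944 0.08451525 0.15695826]
```

View pics/t4.png

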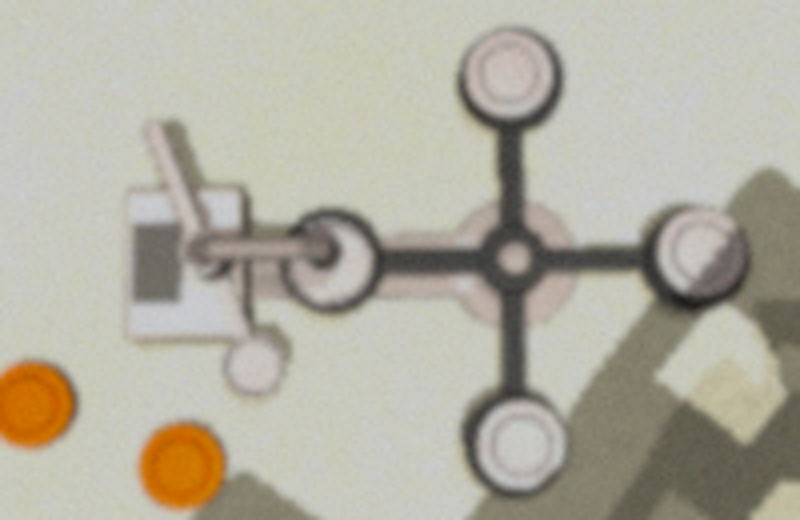

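The tin is nearly centred. The carousel stands at about 2.1°, so I'll pin down the stand's direction before a last nudge.

```bash
python3 - <<'E'
from h import *
T=np.load('/tmp/top.npz');P=world('top',T['d'])
X,Y,Z=P[...,0],P[...,1],P[...,2]
m=(Z>.145)&(Z<.17)&(Y>.04)&(Y<.14)&(X>.485)&(X<.525)
q=P[m]; 
for a,b in((.05,.07),(.07,.09),(.09,.11),(.11,.13)):
    s=q[(q[:,1]>a)&(q[:,1]<b)]; print('pipe',a,len(s),s.mean(0).round(4),((s[:,0].min()+s[:,0].max())/2).round(4))
m=(Z>.05)&(Z<.06)&(Y>.1)&(Y<.185)&(X>.44)&(X<.57); q=P[m]
for a in np.arange(.105,.18,.012):
    s=q[abs(q[:,1]-a)<.006]; 
    if len(s): print('pump',a.round(3),np.percentile(s[:,0],[1,99]).round(4),((s[:,0].min()+s[:,0].max())/2).round(4))
S=r.capture('side');W=world('side',S[1])
m=(W[...,2]>.145)&(W[...,2]<.17)&(W[...,1]>.03)&(W[...,1]<.14)&(W[...,0]>.48)&(W[...,0]<.53);print('side pipe',W[m].mean(0))
m=(W[...,2]>.0585)&(W[...,2]<.066)&(W[...,0]>.35)&(W[...,0]<.68)&(W[...,1]>-.22)&(W[...,1]<.09)
n,l,s,c=cv2.connectedComponentsWithStats(m.astype(np.uint8))
for i in range(1,n):
    if s[i,4]>40:print(s[i,4],c[i],W[l==i].mean(0).round(4))
E
```

```text
pipe 0.05 57 [0.5045 0.0597 0.1568] 0.5045
pipe 0.07 53 [0.5044 0.0802 0.1593] 0.5045
pipe 0.09 56 [0.5038 0.1002 0.1586] 0.5036
pipe 0.11 35 [0.5027 0.117  0.1532] 0.5028
pump 0.105 [0.4706 0.5495] 0.5056
pump 0.117 [0.4571 0.5492] 0.5032
pump 0.129 [0.457  0.5493] 0.5032
pump 0.141 [0.457  0.5487] 0.5031
pump 0.153 [0.4569 0.5475] 0.503
pump 0.165 [0.4568 0.5491] 0.503
pump 0.177 [0.4588 0.5466] 0.5017
side pipe [0.50199336 0.07581143 0.15505283]
190 [267.16842105 291.47368421] [ 0.3869 -0.07    0.0611]
179 [335.54748603 302.45810056] [ 0.5136 -0.1861  0.0613]
```

Emit:
{"method": "drive_tool", "body": {
  "steps": [
    {"xyz":[0.034,0.15,0],"roll":0,"grip":1},
    {"xyz":[0.034,0.15,0],"roll":0,"grip":1},
    {"xyz":[0.034,0.15,0],"roll":0,"grip":1},
    {"xyz":[0.034,0.15,0],"roll":0,"grip":1},
    {"xyz":[0.034,0.15,0],"roll":0,"grip":1},
    {"xyz":[0.034,0.15,0],"roll":0,"grip":1},
    {"xyz":[0,0,-0.143],"roll":0,"grip":1},
    {"xyz":[0,0,-0.143],"roll":0,"grip":1},
    {"xyz":[0,0,-0.143],"roll":0,"grip":1},
    {"xyz":[0,0,-0.143],"roll":0,"grip":1},
    {"xyz":[0,0,-0.143],"roll":0,"grip":1},
    {"xyz":[0,0,-0.143],"roll":0,"grip":1}
  ]
}}

```text
t: 9.5
eef_pos: [0.4565, -0.0982, 0.0229]
eef_rot: [0.706, 0.708, 0.0, 0.0]
wrist_force: [-0.6, -0.2, -0.5]
grip_width: 0.0004
finger_force: 0.0
```

Emit:
{"method": "drive_tool", "body": {
  "steps": [
    {"xyz":[0,0.04,0],"roll":0,"grip":1},
    {"xyz":[0,0.04,0],"roll":0,"grip":1},
    {"xyz":[0,0,0],"roll":0,"grip":1},
    {"xyz":[0,0,0],"roll":0,"grip":1}
  ]
}}

```text
t: 9.83
eef_pos: [0.4579, -0.0827, 0.0257]
eef_rot: [0.706, 0.708, 0.001, 0.001]
wrist_force: [-0.4, 0.9, 0.4]
grip_width: 0.0003
finger_force: 0.0
```

Emit:
{"method": "drive_tool", "body": {
  "steps": [
    {"xyz":[0,0.006,0],"roll":0,"grip":1},
    {"xyz":[0,0.006,0],"roll":0,"grip":1},
    {"xyz":[0,0,0],"roll":0,"grip":1},
    {"xyz":[0,0,0],"roll":0,"grip":1}
  ]
}}

```text
t: 10.17
eef_pos: [0.4571, -0.0812, 0.0246]
eef_rot: [0.707, 0.707, 0.0, 0.0]
wrist_force: [-0.3, 0.3, 0.4]
grip_width: 0.0003
finger_force: 0.0
```

```bash
python3 -c "
from h import *
ang();ang();print(r.get_obs()['eef_pos'])"
```

```text
353 [ 0.6212 -0.0603  0.0605] [ 0.6212 -0.0609  0.0611] 2.34 [0.053 0.053]
105 [ 0.5191 -0.1827  0.0604] [ 0.5263 -0.1833  0.0606] -83.91 [0.037 0.049]
66 [ 0.4004 -0.0496  0.0611] [ 0.3983 -0.0509  0.0609] 171.76 [0.027 0.015]
73 [ 0.3982 -0.0837  0.0607] [ 0.398  -0.0831  0.0616] -170.21 [0.017 0.025]
pipe [0.50403843 0.08405786 0.15692834]
356 [ 0.6212 -0.0603  0.0606] [ 0.621  -0.0611  0.0609] 2.37 [0.054 0.052]
101 [ 0.5189 -0.1822  0.0604] [ 0.5262 -0.1836  0.0608] -83.96 [0.037 0.049]
66 [ 0.4016 -0.0496  0.0603] [ 0.3985 -0.0509  0.0609] 171.66 [0.029 0.015]
78 [ 0.3981 -0.0838  0.0607] [ 0.3977 -0.0832  0.0615] -170.16 [0.017 0.025]
pipe [0.50390806 0.0845403  0.15701407]
[ 0.45680838 -0.0812648   0.0242374 ]
```

Not moved yet, so I'll nudge 1.4 mm more.

Emit:
{"method": "drive_tool", "body": {
  "steps": [
    {"xyz":[0,0.007,0],"roll":0,"grip":1},
    {"xyz":[0,0,0],"roll":0,"grip":1},
    {"xyz":[0,0,0],"roll":0,"grip":1}
  ]
}}

```text
t: 10.52
eef_pos: [0.4566, -0.0797, 0.0239]
eef_rot: [0.707, 0.707, -0.0, -0.0]
wrist_force: [-0.2, -0.3, -0.2]
grip_width: 0.0002
finger_force: 0.0
```

```bash
python3 -c "
from h import *
ang();ang();print(r.get_obs()['eef_pos'])"|grep -v 0.39
```

```text
91 [ 0.514  -0.1836  0.0613] [ 0.5217 -0.1868  0.0605] -86.37 [0.042 0.047]
pipe [0.50400365 0.08412013 0.15674693]
347 [ 0.6214 -0.0651  0.0606] [ 0.6212 -0.064   0.0611] -0.07 [0.054 0.052]
89 [ 0.5138 -0.1835  0.0597] [ 0.5218 -0.1868  0.06  ] -86.46 [0.042 0.047]
pipe [0.50398875 0.08495429 0.15692996]
[ 0.45663917 -0.07968981  0.02389755]
```

The carousel is at about 0.5° against a target of 1.0°, which is about 1 mm at the tin. I'll retract and check.

Emit:
{"method": "drive_tool", "body": {
  "steps": [
    {"xyz":[0,-0.04,0],"roll":0,"grip":1},
    {"xyz":[0,-0.04,0.1],"roll":0,"grip":1},
    {"xyz":[0,0,0.19],"roll":0,"grip":1},
    {"xyz":[0,0,0.19],"roll":0,"grip":1},
    {"xyz":[0,0,0.19],"roll":0,"grip":1},
    {"xyz":[0,0,0.19],"roll":0,"grip":1},
    {"xyz":[-0.03,-0.18,0],"roll":0,"grip":1},
    {"xyz":[-0.05,-0.18,0],"roll":0,"grip":1},
    {"xyz":[-0.05,-0.18,0],"roll":0,"grip":1},
    {"xyz":[-0.05,-0.18,0],"roll":0,"grip":1},
    {"xyz":[-0.05,-0.18,0],"roll":0,"grip":1},
    {"xyz":[0,0,0],"roll":0,"grip":1}
  ]
}}

```text
t: 11.62
eef_pos: [0.4092, -0.2813, 0.1962]
eef_rot: [0.708, 0.706, -0.001, 0.001]
wrist_force: [0.3, 0.3, -0.2]
grip_width: 0.0006
finger_force: 0.0
```

```bash
python3 - <<'E'
from h import *
im=ang();print(r.get_obs()['eef_pos'])
cv2.imwrite('pics/t5.png',cv2.convertScaleAbs(cv2.resize(im[190:320,215:415],None,fx=4,fy=4,interpolation=2)[:,:,::-1],alpha=1.7))
E
```

```text
355 [ 0.621  -0.0653  0.0607] [ 0.6211 -0.0642  0.0611] -0.15 [0.054 0.053]
367 [ 0.5076 -0.1801  0.0605] [ 0.5075 -0.1796  0.0612] -89.44 [0.054 0.055]
383 [ 0.392  -0.0655  0.0607] [ 0.3917 -0.0657  0.0609] -179.74 [0.053 0.051]
pipe [0.50400948 0.08415039 0.15666118]
[ 0.40957791 -0.27880378  0.19597036]
```

View pics/t5.png

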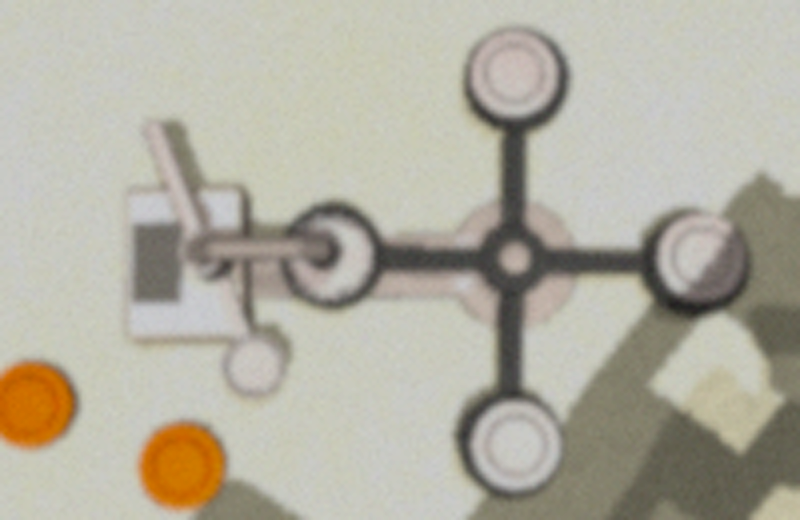

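The open tin at crop (330,255) sits under the nozzle. The dish is still aside at (255,365), all four tins are seated, and the hand is clear.

```bash
python3 -c "
from plant import r
print(r.hand_in())"
```

```text
the job is handed in; nothing more can be done
None
```

I pushed the drip arm clockwise to its stop and turned the carousel until the open tin stood within about 1–2 mm of centre under the nozzle (camera estimate); the four tins are still seated, the hand is clear, and the job is handed in with no verdict shown.

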